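Load the photometer and hold its shutter open

ROBOT

A 6-joint arm with a two-finger parallel gripper is mounted at the origin on the work surface. World frame = base frame: x ahead of the robot, y to its left, z up, the work surface at z = 0. Lengths are in m, angles in degrees, forces in N, time in s.
With the tool pointing down it reaches from about 0.4 to 0.825 m from the base axis. Payload 7 kg.
Tool frame: the origin (TCP) lies midway between the tips of the shut fingers; the grasp point (between the pads) lies 19 mm behind it; z points along the fingers, y is the line along which they close (so a half turn about z gives the same grasp; the last joint's range is limited). The gripper opens to 88 mm and grips with 3 to 60 N. Pads are 19 mm wide; open, the fingers measure 130 mm over their backs; the gripper's body (78 mm by 193 mm) begins 47 mm behind the grasp point.
Start: joints at [-46.69, 20.546, 0.682, 0, -70.136, -16.507], TCP at [0.304, -0.602, 0.227] pointing down, gripper open.
Joint ranges: [-176.03, 176.03], [-82.01, 121.73], [-58.28, 71.71], [-173.87, 95.51], [-174.79, -0.11], [-173.66, 173.66]. Speed limits (degrees/s): [136.94, 136.94, 172.46, 180, 180, 180].

INTERFACE

Orientations are given as [roll, pitch, yaw] about the fixed x, y, z axes, in that order (R = Rz(yaw) Ry(pitch) Rx(roll)).
In Python, from plant import r gives the robot as it stands. The module is installed in compiled form; this text tells all that it offers.
- The arm moves only by the tool play_rows, never from a script. Its argument "rows" is a list of rows, each an object with "slide": the shift along the tool's x, y, z as a fraction of full scale, a list of three; "delta_rot": the turn, a rotation vector about the tool's x, y, z as a fraction of full scale, a list of three; "fingers": the opening, from -1 (shut) to 1 (fully open). In form: [{"slide": [x, y, z], "delta_rot": [rx, ry, rz], "fingers": fingers}, ...]. A call has 1 to 8 rows; each row shifts and turns the commanded pose from where the row before left it, along the tool's axes as they then stand; what a row does not reach is not made up. Full scale, the value 1, is 0.15 m for a shift and 0.08 rad for a turn. A row lasts 1/8 s, in which the tool goes at most 62.5 mm and 10.7 degrees, less where a joint would pass 70% of its speed; a pose out of reach is approached as far as the arm can. A call with a number of a shift or a turn outside -1 to 1 is refused whole. A call with a gripper value outside its range is refused whole. The fingers move at their own pace and stop on an object; "squeeze" is the grip in N (left out, the last holds). Time passes only in rows, so rows that do not move let the fingers close. It gives the time, the measured TCP pose, the force, the opening and the grip force at its end, in the units of the state.
- r.get_state(): the state, without advancing time (a new reading comes with each control period).
- r.capture(name): name is "side" or "top" or "wrist"; returns a dict with "image" (480x640x3 uint8, blue, green, red), "fx", "fy", "cx", "cy" (pixels), "distortion" ([k1, k2, p1, p2, k3] as OpenCV has them; the pictures are not rectified), "R" (3x3) and "t" (3): a world point X has camera coordinates R X + t; the wrist camera has in their place "T_tool_cam" (4x4, takes a point from camera to tool coordinates, whose origin is the TCP and whose axes are the flange's). Camera axes: x right, y down, z forward; pixel columns grow to the right and rows downward; lengths in m; the calibration is good to about 2 mm. A picture is of the moment at which its call begins: read the wrist's pose just before it. There is no depth.
- r.close_job(): hands the job in; it is judged then, once.
The state is a dict: "time_s": time; "joints": joint angles; "qd": joint speeds; "joint_torque": joint torques, N m; "tcp_pos": TCP position; "eef_rot": TCP orientation; "contact_force": force on the tool from outside, world axes, zero at the start; "moment": the same for the moment, N m; "gripper_width": finger opening in m; "gripper_force": force on a finger pad.
Only numpy, scipy, OpenCV 4.12 (cv2) and the standard library are available. Lean on these libraries where they do the work, as an engineer would, in place of code of your own. Each camera call takes 0.05 s, during which the arm holds its last target. There are 200 camera calls.

TASK

Set the red-capped vial upright in the round pocket of the photometer's open drawer, push the drawer fully home, and then draw the yellow spring-return shutter grip out towards the front of the instrument until its red pointer stands within the green band. It is a held shutter: finish with the gripper still holding the grip there, pointer in the band, and do not let go. Keep the shutter closed until the drawer is home, lower the vial in rather than dropping it, and leave the other vials, the slide box and the calculator as they are.

Things in the scene. Friction and masses are not known exactly. Their poses are not given: they have to be found in the camera images.
- photometer: Cream bench photometer, fixed, 220 (x) x 280 (y) x 95 mm (z), flat top. Origin: centre of its underside (its place and yaw vary); +x points from its front face (x = -110 mm) to its back, +y to the robot's left. Drawer (y = +70 mm, left half) and shutter (on top, y = -70 mm) both come out along its -x, towards the robot.
- drawer (a joint): Opening of the grey sample drawer in m: 0 = fully home (shut), starts open at about 0.09 to 0.105. Slides out along the photometer's -x. Plain slide with about 1.5 N friction, stays where it is left; pushing it in needs only a few newtons until it meets its stop at 0.
- pocket (a point): Centre of the floor of the drawer's round pocket, where the vial's underside belongs; 14 mm above the bench, moves with the drawer. Hole (black floor) 40 mm wide, 18 mm deep, chamfered, in a white block 80 x 80 mm, top 32 mm above the bench. It lies 63 mm behind (+x) point drawer_front; at the start the instrument's front face is 38 to 53 mm beyond it. Axes as the photometer's.
- drawer_front (a point): Centre of the outer face of the drawer's grey front panel, the flat face to push on along +x: 108 mm wide, 78 mm high (7 to 85 mm above the bench), 10 mm thick; this point is 46 mm above the bench, at x = -121 mm minus the opening, y = +70 mm in the photometer's frame. Axes as the photometer's.
- shutter (a joint): How far the shutter slide is drawn out, in m: 0 = closed (where the spring keeps it, and where it starts), up to 0.085 at its end stop. It moves along the photometer's -x. The spring pulls back with about 3.3 N at 0 rising by 1.1 N per 10 mm (about 9 N at 0.05), and closes it when let go.
- shutter_grip (a point): Point to grip in the shutter's yellow upright block, 24 (x) x 16 (y) x 34 mm (z), on a steel slide 38 mm wide; this point is on the block's centre line, 122 mm above the bench (block top 135, slide and side rails' top 101 mm). At shutter 0 it is at x = -30, y = -70 mm in the photometer's frame. Axes as the photometer's.
- pointer (a point): Red pointer, 3 mm wide, which reaches from the shutter slide to the right (-y) over the white scale plate and moves with the slide; this point is on its centre line, 42 mm to the right of the grip and level with it in x. Axes as the photometer's.
- green_band (a point): Centre of the green band on the white scale plate, the mark for the pointer: the band is 12 mm wide along x (6 mm each way from this point). It is set at a different place each time, 30 to 60 mm in front (-x) of where the pointer starts; it does not move during the job. Axes as the photometer's.
- vial_red: Sample vial to be loaded: amber glass with a RED cap, a cylinder of 28 mm diameter all the way up, 66 mm high (glass to 46 mm, cap above), about 60 g. Origin: centre of its underside; z along the vial, up. Stands on the bench to the left of the photometer, with the other two vials near it in any order, at least 80 mm from centre to centre.
- vial_blue: Bystander: the same vial with a BLUE cap. Origin: centre of its underside.
- vial_white: Bystander: the same vial with a WHITE cap. Origin: centre of its underside.
- slide_box: Bystander: green slide box 100 x 80 x 34 mm on the bench to the right. Origin: centre of its underside.
- calculator: Bystander: black desk calculator 150 x 75 x 15 mm lying on the bench to the right. Origin: centre of its underside.
Mind the look-alikes: they are no part of the job. What is shaped like the vial_red but pink is not meant.

How it is judged:
By the outcome, as a careful person would: the job done as asked, in the order asked, and still so for the second after the job is handed in, while the arm keeps its last pose, push and grip.
It also fails if it takes over 70 s, if anything falls off the work surface, if the arm or the gripper's body presses on something with over 40 N, if the wrist force passes 120 N, or if a joint passes its speed limit or range.

## Working session

There is one attempt and no reset: what is moved stays moved. The work goes in short steps, Python scripts to look and compute and a tool call to move; the robot and the scene stay as the last step left them, time stands still between calls to the robot, and variables do not carry over. Pictures are saved under pics/ and viewed, at most 10 in all, crops included, and the job is handed in when it is done.

Besides the shell and the picture viewer there is one more tool, called after "Call:" as name(argument=value, ...), one argument or row to a line, values as JSON. play_rows: Moves the arm, as the interface text tells. Shift numbers are shares of 0.15 m and turn numbers shares of 0.08 rad, none past 1 either way. Its arguments: {"type":"object","properties":{"rows":{"type":"array"},"squeeze":{"type":"number"}},"required":["rows"]}

```bash
mkdir -p pics; cat > h.py <<'E'
import numpy as np, cv2
from plant import r
from scipy.spatial.transform import Rotation as Ro
def cam(c,st=None):
    K=np.array([[c['fx'],0,c['cx']],[0,c['fy'],c['cy']],[0,0,1]]);D=np.array(c['distortion'],float)
    if 'R' in c: return K,D,np.array(c['R']),np.array(c['t'])
    Rt=Ro.from_euler('xyz',st['eef_rot'],degrees=True).as_matrix()
    T=np.eye(4);T[:3,:3]=Rt;T[:3,3]=st['tcp_pos'];T=np.linalg.inv(T@np.array(c['T_tool_cam']))
    return K,D,T[:3,:3],T[:3,3]
def ray(m,uv,z):
    K,D,R,t=m
    n=cv2.undistortPoints(np.array(uv,float).reshape(-1,1,2),K,D).reshape(-1,2)
    d=np.c_[n,np.ones(len(n))]@R; o=-R.T@t
    return o+d*((z-o[2])/d[:,2])[:,None]
def proj(m,X):
    K,D,R,t=m
    return cv2.projectPoints(np.array(X,float).reshape(-1,1,3),cv2.Rodrigues(R)[0],t,K,D)[0].reshape(-1,2)
def snap(name,fn):
    st=r.get_state();c=r.capture(name);cv2.imwrite('pics/'+fn,c['image']);
    import pickle;c['st']=st;pickle.dump(c,open('pics/'+fn+'.pkl','wb'));return c['image'],cam(c,st)
def load(fn):
    import pickle;c=pickle.load(open('pics/'+fn+'.pkl','rb'));return c['image'],cam(c,c['st'])
E
python3 - <<'E'
from h import *
print(r.get_state())
for n in('top','side'):
    im,m=snap(n,n+'0.png'); print(n,-m[2].T@m[3],m[0][0,0])
E
```

```text
{'time_s': 0.0, 'joints': array([-4.66899067e+01,  2.05907075e+01,  6.34699938e-01, -2.01129410e-02,
       -7.01354709e+01, -1.65073684e+01]), 'qd': array([ 0.03570189, -0.00511265,  0.02663286,  0.0219751 ,  0.02346612,
        0.04543656]), 'joint_torque': array([-9.36293945e-04, -5.82717204e+01,  2.93064594e+01,  6.99743316e+00,
        6.87775886e-03, -1.53573164e-04]), 'tcp_pos': array([ 0.30413785, -0.60206101,  0.22563795]), 'eef_rot': array([ 1.79906919e+02, -7.86684968e-03, -1.53204118e+02]), 'contact_force': array([-0.07953762, -0.00941117,  0.09964818]), 'moment': array([ 0.03121267, -0.00824898, -0.04449568]), 'gripper_force': 0.0, 'gripper_width': 0.08776435841487461}
top [ 0.32726184 -0.02156659  1.63781869] 593.6095842230005
side [-0.10015657  0.77203513  0.77832479] 455.63555770364434
```

View pics/top0.png

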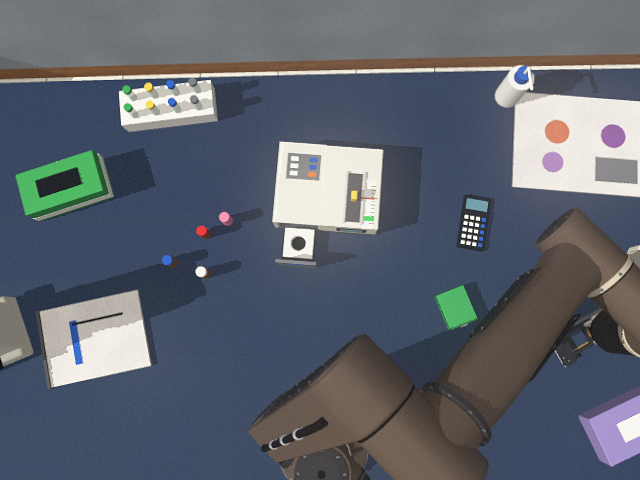

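View pics/side0.png

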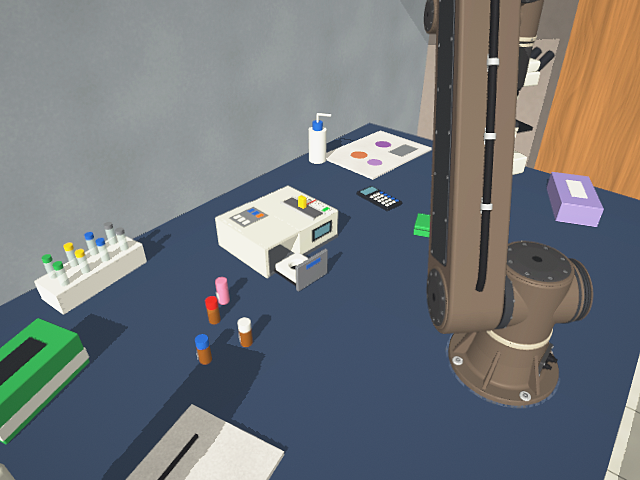

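Top view: red cap (202,231), with these look-alikes: pink (225,217), blue cap (167,260) and white cap (201,272). I choose the red cap on an amber body at (202,231), side view (212,302). Next is a close crop to check it and measure the photometer.

```bash
python3 - <<'E'
from h import *
im,m=load('top0.png')
a=cv2.resize(im[130:290,150:400],None,fx=3.2,fy=3.2,interpolation=cv2.INTER_CUBIC)
cv2.imwrite('pics/crop1.png',a[:600,:800])
for n,uv in dict(red=(202,231),pink=(224.5,217),blue=(167,260),white=(201,272)).items(): print(n,ray(m,[uv],.066))
def blob(im,lo,hi,roi):
    h=cv2.inRange(cv2.cvtColor(im,cv2.COLOR_BGR2HSV),lo,hi);x0,y0,x1,y1=roi;M=cv2.moments(h[y0:y1,x0:x1],True);return M['m10']/M['m00']+x0,M['m01']/M['m00']+y0,M['m00']
print(blob(im,(0,180,120),(6,255,255),(190,220,212,242)))
print('photometer top corners',ray(m,[(279,142),(383,149),(377,233),(273,225)],.095))
print('pocket',ray(m,[(298.5,243)],.032))
print('yellow',ray(m,[(354,196)],.135),'green',ray(m,[(369,219)],.098))
E
```

```text
red [[0.58158428 0.31323011 0.066     ]]
pink [[0.61858942 0.25260085 0.066     ]]
blue [[0.50488312 0.40670743 0.066     ]]
white [[0.4709599  0.31484529 0.066     ]]
(201.37333333333333, 230.37333333333333, 75.0)
photometer top corners [[ 0.81540477  0.10134189  0.095     ]
 [ 0.78966081 -0.17763692  0.095     ]
 [ 0.56218432 -0.15427929  0.095     ]
 [ 0.58907842  0.11902343  0.095     ]]
pocket [[0.54848011 0.05534279 0.032     ]]
yellow [[ 0.65392909 -0.09457922  0.135     ]] green [[ 0.59939546 -0.13417986  0.098     ]]
```

View pics/crop1.png

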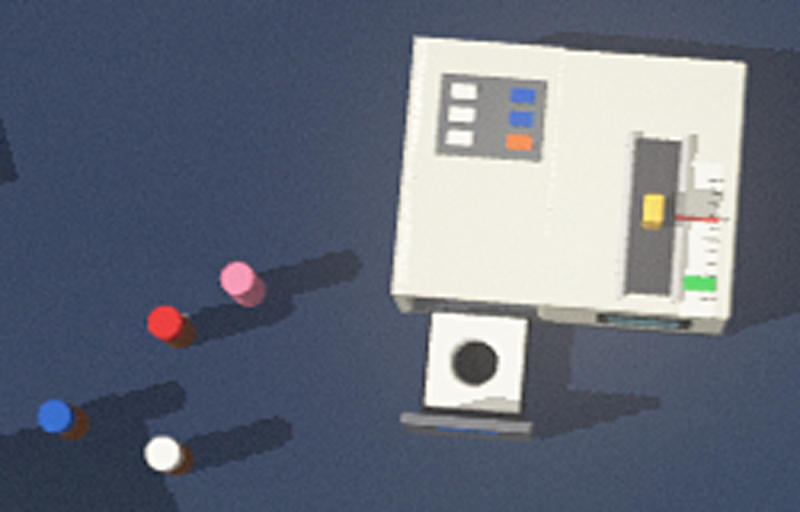

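The crop confirms the choice: red cap on amber at crop (165,323). Pink is next to it at (240,282), with pocket (475,362), yellow grip (653,210) and green band (700,283). First I turn the gripper to the photometer's yaw (about -5.4°) while rising.

Call:
play_rows(
  rows=[
    {"slide": [0, 0, -0.08], "delta_rot": [0, 0, 0.88], "fingers": 1},
    {"slide": [0, 0, -0.08], "delta_rot": [0, 0, 0.88], "fingers": 1},
    {"slide": [0, 0, -0.08], "delta_rot": [0, 0, 0.88], "fingers": 1},
    {"slide": [0, 0, -0.08], "delta_rot": [0, 0, 0.88], "fingers": 1},
    {"slide": [0, 0, -0.08], "delta_rot": [0, 0, 0.88], "fingers": 1},
    {"slide": [0, 0, -0.08], "delta_rot": [0, 0, 0.88], "fingers": 1},
    {"slide": [0, 0, -0.08], "delta_rot": [0, 0, 0.88], "fingers": 1},
    {"slide": [0, 0, -0.08], "delta_rot": [0, 0, 0.88], "fingers": 1},
  ],
)

```text
time_s: 1.1
tcp_pos: [0.3043, -0.6023, 0.3224]
eef_rot: [180.0, -0.0, 174.4]
contact_force: [-0.3, -0.2, -0.3]
gripper_width: 0.0876
gripper_force: 0.0
```

```bash
cat >> h.py <<'E'
def togo(p):
    st=r.get_state();d=Ro.from_euler('xyz',st['eef_rot'],degrees=True).as_matrix().T@(np.array(p)-st['tcp_pos'])
    print('t',round(st['time_s'],2),'tcp',np.round(st['tcp_pos'],4),'rpy',np.round(st['eef_rot'],2),'F',np.round(st['contact_force'],1),'w',round(st['gripper_width'],4),'| to go, units of .15:',np.round(d/.15,3))
E
python3 - <<'E'
from h import *
togo([.56,-.04,.33]);c=r.capture('wrist');print(np.round(c['T_tool_cam'],3),c['fx'],c['cx'],r.get_state()['joints'])
E
```

```text
t 1.1 tcp [ 0.3043 -0.6023  0.3224] rpy [ 1.7995e+02 -4.0000e-02  1.7440e+02] F [-0.3 -0.2 -0.3] w 0.0876 | to go, units of .15: [-1.331  3.897 -0.049]
[[-0.    -0.953 -0.302  0.082]
 [ 1.    -0.001  0.001  0.001]
 [-0.001 -0.302  0.953 -0.157]
 [ 0.     0.     0.     1.   ]] 350.3796572073197 317.41627239711585 [-4.66893343e+01  1.82449168e+01  9.82164140e+00  3.23239621e-02
 -8.15008576e+01 -4.90966206e+01]
```

Call:
play_rows(
  rows=[
    {"slide": [-0.13, 0.37, 0], "delta_rot": [0, 0, 0], "fingers": 1},
    {"slide": [-0.13, 0.37, 0], "delta_rot": [0, 0, 0], "fingers": 1},
    {"slide": [-0.13, 0.37, 0], "delta_rot": [0, 0, 0], "fingers": 1},
    {"slide": [-0.13, 0.37, 0], "delta_rot": [0, 0, 0], "fingers": 1},
    {"slide": [-0.13, 0.37, 0], "delta_rot": [0, 0, 0], "fingers": 1},
    {"slide": [-0.13, 0.37, 0], "delta_rot": [0, 0, 0], "fingers": 1},
    {"slide": [-0.13, 0.37, 0], "delta_rot": [0, 0, 0], "fingers": 1},
    {"slide": [-0.13, 0.37, 0], "delta_rot": [0, 0, 0], "fingers": 1},
  ],
)

```text
time_s: 2.15
tcp_pos: [0.5022, -0.1734, 0.3223]
eef_rot: [180.0, -0.0, 174.6]
contact_force: [1.0, -0.7, 0.0]
gripper_width: 0.0876
gripper_force: 0.0
```

Call:
play_rows(
  rows=[
    {"slide": [-0.13, 0.37, 0], "delta_rot": [0, 0, 0], "fingers": 1},
    {"slide": [-0.13, 0.37, 0], "delta_rot": [0, 0, 0], "fingers": 1},
    {"slide": [0, 0, 0], "delta_rot": [0, 0, 0], "fingers": 1},
  ],
)

```text
time_s: 2.52
tcp_pos: [0.5523, -0.0652, 0.3213]
eef_rot: [180.0, -0.1, 174.8]
contact_force: [-0.2, -0.4, 0.7]
gripper_width: 0.0877
gripper_force: 0.0
```

```bash
python3 - <<'E'
from h import *
snap('wrist','w1.png');togo([.5834,.315,.2])
E
```

```text
t 2.58 tcp [ 0.5516 -0.0668  0.3216] rpy [-1.7998e+02 -9.0000e-02  1.7477e+02] F [-0.2  0.1 -0.4] w 0.0873 | to go, units of .15: [0.02  2.554 0.81 ]
```

View pics/w1.png

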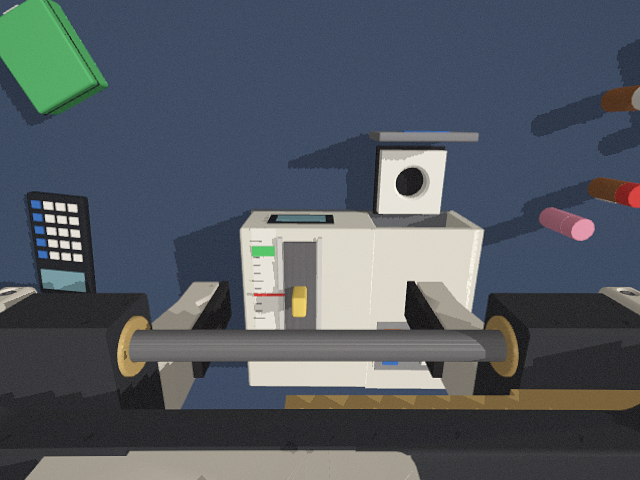

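The wrist view shows pocket (411,182), drawer panel top edge (370..478,136), yellow grip (299,301), pointer (268,295), green band (263,251), and the red vial at the right edge with pink at (567,223).

```bash
python3 - <<'E'
from h import *
im,m=load('w1.png')
hsv=cv2.cvtColor(im,cv2.COLOR_BGR2HSV)
def blob(lo,hi,roi):
    x0,y0,x1,y1=roi;k=cv2.inRange(hsv,lo,hi)[y0:y1,x0:x1];M=cv2.moments(k,True);ys,xs=np.nonzero(k)
    return (M['m10']/M['m00']+x0,M['m01']/M['m00']+y0),M['m00'],(xs.min()+x0,xs.max()+x0,ys.min()+y0,ys.max()+y0)
g=blob((50,100,80),(80,255,255),(245,235,285,265));print('green',g,ray(m,[g[0]],.097))
p=blob((0,150,90),(6,255,255),(245,280,290,310));print('pointer',p,ray(m,[p[0]],.1))
w=blob((0,0,175),(180,60,255),(365,143,455,216))
x0,y0,x1,y1=365,143,455,216
k=cv2.inRange(hsv,(0,0,150),(180,70,255))[y0:y1,x0:x1]
c,_=cv2.findContours(k,cv2.RETR_EXTERNAL,cv2.CHAIN_APPROX_NONE);c=max(c,key=cv2.contourArea)
q=cv2.boxPoints(cv2.minAreaRect(c))+[x0,y0];print('block',q);Q=ray(m,q,.032);print(Q,Q.mean(0))
# hole dark
k=cv2.inRange(hsv,(0,0,0),(180,255,60))[160:202,388:435];M=cv2.moments(k,True);u=(M['m10']/M['m00']+388,M['m01']/M['m00']+160);print('floor',u,ray(m,[u],.014),ray(m,[(412,182)],.032))
F=ray(m,[(243,227),(483,229)],.095);print('front edge',F,np.degrees(np.arctan2(-(F[0]-F[1])[0]*-1,-(F[0]-F[1])[1])))
P=ray(m,[(371,134),(478,134)],.085);print('panel top outer',P)
y=blob((20,120,100),(35,255,255),(285,280,315,322));print('yellow',y,ray(m,[(300,292)],.135))
E
```

```text
green ((262.6287128712871, 251.05940594059405), 202.0, (np.int64(252), np.int64(274), np.int64(247), np.int64(256))) [[ 0.60216933 -0.13240067  0.097     ]]
pointer ((268.5, 294.5), 60.0, (np.int64(254), np.int64(283), np.int64(294), np.int64(295))) [[ 0.65641619 -0.13237684  0.1       ]]
block [[378. 150.]
 [446. 150.]
 [446. 213.]
 [378. 213.]]
[[0.50560268 0.01544504 0.032     ]
 [0.51332333 0.09923219 0.032     ]
 [0.593846   0.10087203 0.032     ]
 [0.58575392 0.01239123 0.032     ]] [0.54963148 0.05698512 0.032     ]
floor (409.109375, 181.11979166666666) [[0.5507946  0.05783674 0.014     ]] [[0.54916595 0.05702546 0.032     ]]
front edge [[ 0.57201078 -0.15102207  0.095     ]
 [ 0.59917681  0.12077536  0.095     ]] -5.707729297069136
panel top outer [[ 4.84067952e-01 -6.36862721e-05  8.50000000e-02]
 [ 4.94666702e-01  1.14513989e-01  8.50000000e-02]]
yellow ((299.013986013986, 301.4825174825175), 429.0, (np.int64(292), np.int64(306), np.int64(287), np.int64(316))) [[ 0.63943883 -0.09112443  0.135     ]]
```

Call:
play_rows(
  rows=[
    {"slide": [0, 0.36, 0.1], "delta_rot": [0, 0, 0], "fingers": 1},
    {"slide": [0, 0.36, 0.1], "delta_rot": [0, 0, 0], "fingers": 1},
    {"slide": [0, 0.36, 0.1], "delta_rot": [0, 0, 0], "fingers": 1},
    {"slide": [0, 0.36, 0.1], "delta_rot": [0, 0, 0], "fingers": 1},
    {"slide": [0, 0.36, 0.1], "delta_rot": [0, 0, 0], "fingers": 1},
    {"slide": [0, 0.36, 0.1], "delta_rot": [0, 0, 0], "fingers": 1},
    {"slide": [0, 0.36, 0.1], "delta_rot": [0, 0, 0], "fingers": 1},
    {"slide": [0, 0, 0], "delta_rot": [0, 0, 0], "fingers": 1},
  ],
)

```text
time_s: 3.58
tcp_pos: [0.5868, 0.3092, 0.2147]
eef_rot: [-179.9, -0.2, 174.7]
contact_force: [0.9, -0.0, -1.0]
gripper_width: 0.0876
gripper_force: 0.0
```

```bash
python3 - <<'E'
from h import *
im,m=snap('wrist','w2.png');togo([.5834,.315,.2]);print(proj(m,[[.5834,.315,.066],[.5834,.315,0],[.6186,.2526,.066]]))
k=cv2.inRange(cv2.cvtColor(im,cv2.COLOR_BGR2HSV),(0,190,100),(5,255,255))|cv2.inRange(cv2.cvtColor(im,cv2.COLOR_BGR2HSV),(176,190,100),(180,255,255))
n,l,s,c=cv2.connectedComponentsWithStats(k)
for i in range(1,n):
    if s[i,4]>60: print(s[i],c[i])
E
```

```text
t 3.62 tcp [0.587  0.3077 0.2159] rpy [-1.7988e+02 -1.1000e-01  1.7462e+02] F [ 1.  -0.4  0.9] w 0.0874 | to go, units of .15: [0.029 0.046 0.106]
[[322.93450601 217.24546085]
 [322.10098957 202.2344523 ]
 [259.80295803 259.66308363]]
```

View pics/w2.png

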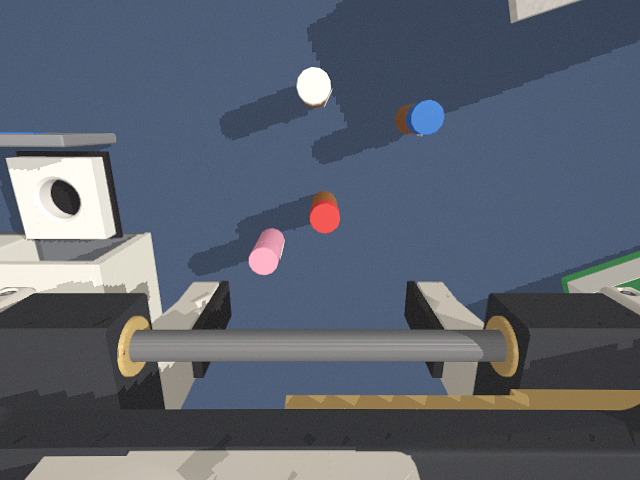

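Red cap top circle at (325,218), white (314,86), blue (427,117), pink (264,259).

```bash
python3 - <<'E'
from h import *
im,m=load('w2.png')
h=cv2.cvtColor(im,cv2.COLOR_BGR2HSV)[200:236,305:345]
k=((h[...,2]>200)&(h[...,1]>120)).astype('uint8');ys,xs=np.nonzero(k);print(xs.min()+305,xs.max()+305,ys.min()+200,ys.max()+200,k.sum(),xs.mean()+305,ys.mean()+200)
X=ray(m,[(325,218),(xs.mean()+305,ys.mean()+200)],.066);print(X)
togo([*X[1,:2],.033])
print('pink',ray(m,[(264,260)],.066))
E
```

```text
310 339 200 232 733 324.8867667121419 217.08594815825376
[[0.58427025 0.31679033 0.066     ]
 [0.58341623 0.31676253 0.066     ]]
t 3.62 tcp [0.587  0.3077 0.2159] rpy [-1.7988e+02 -1.1000e-01  1.7462e+02] F [ 1.  -0.4  0.9] w 0.0874 | to go, units of .15: [0.027 0.06  1.219]
pink [[0.61929933 0.25645981 0.066     ]]
```

Call:
play_rows(
  rows=[
    {"slide": [0.023, 0.055, 0.1], "delta_rot": [0, 0, 0], "fingers": 1},
    {"slide": [0, 0, 0.2], "delta_rot": [0, 0, 0], "fingers": 1},
    {"slide": [0, 0, 0.2], "delta_rot": [0, 0, 0], "fingers": 1},
    {"slide": [0, 0, 0.2], "delta_rot": [0, 0, 0], "fingers": 1},
    {"slide": [0, 0, 0.2], "delta_rot": [0, 0, 0], "fingers": 1},
    {"slide": [0, 0, 0.2], "delta_rot": [0, 0, 0], "fingers": 1},
    {"slide": [0, 0, 0.1], "delta_rot": [0, 0, 0], "fingers": 1},
    {"slide": [0, 0, 0], "delta_rot": [0, 0, 0], "fingers": 1},
  ],
)

```text
time_s: 4.62
tcp_pos: [0.5844, 0.3151, 0.0368]
eef_rot: [-179.9, -0.1, 174.5]
contact_force: [-0.4, -0.5, 0.3]
gripper_width: 0.0874
gripper_force: 0.0
```

Call:
play_rows(
  rows=[
    {"slide": [0, 0, 0], "delta_rot": [0, 0, 0], "fingers": -0.2},
    {"slide": [0, 0, 0], "delta_rot": [0, 0, 0], "fingers": -0.6},
    {"slide": [0, 0, 0], "delta_rot": [0, 0, 0], "fingers": -0.6},
    {"slide": [0, 0, 0], "delta_rot": [0, 0, 0], "fingers": -0.6},
    {"slide": [0, 0, 0], "delta_rot": [0, 0, 0], "fingers": -0.6},
    {"slide": [0, 0, 0], "delta_rot": [0, 0, 0], "fingers": -0.6},
  ],
  squeeze=12,
)

```text
time_s: 5.38
tcp_pos: [0.5847, 0.3163, 0.0376]
eef_rot: [180.0, -0.0, 174.5]
contact_force: [0.1, 0.8, -0.8]
gripper_width: 0.0331
gripper_force: 0.0
```

```bash
python3 - <<'E'
from h import *
togo([.5497,.0572,.15]);print(r.get_state()['gripper_force'])
E
```

```text
t 5.38 tcp [0.5847 0.3163 0.0376] rpy [180.    -0.   174.53] F [ 0.1  0.8 -0.8] w 0.0331 | to go, units of .15: [ 0.067 -1.742 -0.75 ]
0.0
```

Call:
play_rows(
  rows=[
    {"slide": [0, 0, 0], "delta_rot": [0, 0, 0], "fingers": -1},
    {"slide": [0, 0, 0], "delta_rot": [0, 0, 0], "fingers": -1},
    {"slide": [0, 0, 0], "delta_rot": [0, 0, 0], "fingers": -1},
    {"slide": [0, 0, -0.15], "delta_rot": [0, 0, 0], "fingers": -1},
    {"slide": [0, 0, -0.25], "delta_rot": [0, 0, 0], "fingers": -1},
    {"slide": [0, 0, -0.3], "delta_rot": [0, 0, 0], "fingers": -1},
    {"slide": [0, 0, -0.2], "delta_rot": [0, 0, 0], "fingers": -1},
    {"slide": [0, 0, 0], "delta_rot": [0, 0, 0], "fingers": -1},
  ],
)

```text
time_s: 6.38
tcp_pos: [0.5859, 0.3172, 0.1758]
eef_rot: [179.8, 0.2, 174.5]
contact_force: [-0.1, -0.7, -1.2]
gripper_width: 0.0277
gripper_force: 12.0
```

Call:
play_rows(
  rows=[
    {"slide": [0.01, -0.22, 0], "delta_rot": [0, 0, 0], "fingers": -1},
    {"slide": [0.01, -0.22, 0], "delta_rot": [0, 0, 0], "fingers": -1},
    {"slide": [0.01, -0.22, 0], "delta_rot": [0, 0, 0], "fingers": -1},
    {"slide": [0.01, -0.22, 0], "delta_rot": [0, 0, 0], "fingers": -1},
    {"slide": [0.01, -0.22, 0], "delta_rot": [0, 0, 0], "fingers": -1},
    {"slide": [0.01, -0.22, 0], "delta_rot": [0, 0, 0], "fingers": -1},
    {"slide": [0.01, -0.22, 0], "delta_rot": [0, 0, 0], "fingers": -1},
    {"slide": [0, -0.2, 0], "delta_rot": [0, 0, 0], "fingers": -1},
  ],
)

```text
time_s: 7.38
tcp_pos: [0.5485, 0.0562, 0.1717]
eef_rot: [-180.0, -0.1, 174.5]
contact_force: [0.7, -0.2, -1.3]
gripper_width: 0.0279
gripper_force: 12.0
```

Call:
play_rows(
  rows=[
    {"slide": [0, 0, 0], "delta_rot": [0, 0, 0], "fingers": -1},
  ],
)

```text
time_s: 7.5
tcp_pos: [0.5484, 0.0556, 0.1717]
eef_rot: [-180.0, -0.1, 174.4]
contact_force: [-0.2, 0.8, -1.6]
gripper_width: 0.0278
gripper_force: 12.0
```

```bash
python3 - <<'E'
from h import *
im,m=snap('wrist','w3.png');togo([.5497,.0572,.15])
print('px pocket',proj(m,[[.5497,.0572,.032]]))
a=cv2.resize(im[130:330,180:460],None,fx=2.8,fy=2.8,interpolation=cv2.INTER_CUBIC);cv2.imwrite('pics/w3c.png',a)
E
```

```text
t 7.55 tcp [0.5488 0.0566 0.1719] rpy [-1.7998e+02 -6.0000e-02  1.7444e+02] F [ 1.1  1.3 -1.6] w 0.0273 | to go, units of .15: [-0.006  0.005  0.146]
px pocket [[318.42942733 225.19278578]]
```

View pics/w3c.png

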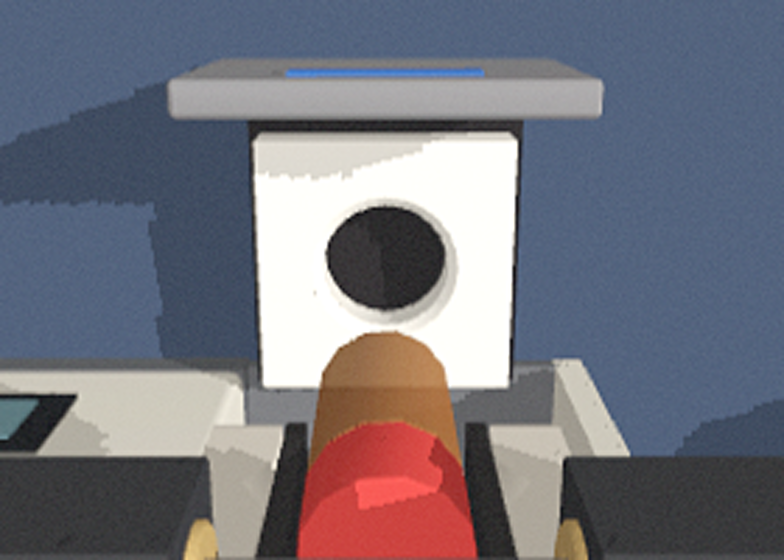

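The vial hangs upright in the fingers. The pocket floor is at crop (386,258) and the block corners at (256,135) to (512,386).

```bash
python3 - <<'E'
from h import *
im,m=load('w3.png')
s=lambda p:(p[0]/2.8+180-.3,p[1]/2.8+130-.3)
Q=ray(m,[s(p) for p in[(256,133),(518,133),(513,387),(262,387)]],.032);print(Q.mean(0),Q)
k=cv2.inRange(im,(0,0,0),(70,70,70))[200:245,290:345];n,l,st,c=cv2.connectedComponentsWithStats(k);i=1+st[1:,4].argmax();print(st[i],c[i]+[290,200]);print(ray(m,[c[i]+[290,200]],.014))
C=.5*(Q.mean(0)+ray(m,[c[i]+[290,200]],.014)[0]);print(C);togo([*C[:2],.052])
E
```

```text
[0.54893797 0.05690368 0.032     ] [[0.50399414 0.02157546 0.032     ]
 [0.51173432 0.10012125 0.032     ]
 [0.59403666 0.09374973 0.032     ]
 [0.58598675 0.01216829 0.032     ]]
[   7    4   42   37 1171] [317.24167378 221.54739539]
[[0.55108373 0.05601367 0.014     ]]
[0.55001085 0.05645868 0.023     ]
t 7.55 tcp [0.5488 0.0566 0.1719] rpy [-1.7998e+02 -6.0000e-02  1.7444e+02] F [ 1.1  1.3 -1.6] w 0.0273 | to go, units of .15: [-0.009  0.     0.799]
```

Call:
play_rows(
  rows=[
    {"slide": [-0.008, 0, 0.1], "delta_rot": [0, 0, 0], "fingers": -1},
    {"slide": [0, 0, 0.15], "delta_rot": [0, 0, 0], "fingers": -1},
    {"slide": [0, 0, 0.15], "delta_rot": [0, 0, 0], "fingers": -1},
    {"slide": [0, 0, 0.1], "delta_rot": [0, 0, 0], "fingers": -1},
    {"slide": [0, 0, 0.1], "delta_rot": [0, 0, 0], "fingers": -1},
    {"slide": [0, 0, 0.08], "delta_rot": [0, 0, 0], "fingers": -1},
    {"slide": [0, 0, 0.06], "delta_rot": [0, 0, 0], "fingers": -1},
    {"slide": [0, 0, 0], "delta_rot": [0, 0, 0], "fingers": -1},
  ],
)

```text
time_s: 8.55
tcp_pos: [0.5503, 0.0572, 0.061]
eef_rot: [-180.0, -0.1, 174.5]
contact_force: [0.5, 0.3, -0.0]
gripper_width: 0.0278
gripper_force: 12.0
```

Call:
play_rows(
  rows=[
    {"slide": [0, 0, 0.02], "delta_rot": [0, 0, 0], "fingers": -1},
    {"slide": [0, 0, 0.02], "delta_rot": [0, 0, 0], "fingers": -1},
    {"slide": [0, 0, 0], "delta_rot": [0, 0, 0], "fingers": -1},
  ],
)

```text
time_s: 8.93
tcp_pos: [0.5505, 0.0573, 0.0556]
eef_rot: [180.0, 0.0, 174.5]
contact_force: [0.3, -0.1, -1.2]
gripper_width: 0.0275
gripper_force: 12.0
```

Call:
play_rows(
  rows=[
    {"slide": [0, 0, 0.015], "delta_rot": [0, 0, 0], "fingers": -1},
    {"slide": [0, 0, 0], "delta_rot": [0, 0, 0], "fingers": -1},
  ],
)

```text
time_s: 9.18
tcp_pos: [0.5505, 0.0573, 0.0532]
eef_rot: [-180.0, -0.0, 174.5]
contact_force: [-0.7, 0.0, -1.0]
gripper_width: 0.0278
gripper_force: 12.0
```

Call:
play_rows(
  rows=[
    {"slide": [0, 0, 0.01], "delta_rot": [0, 0, 0], "fingers": -1},
    {"slide": [0, 0, 0], "delta_rot": [0, 0, 0], "fingers": -1},
  ],
)

```text
time_s: 9.43
tcp_pos: [0.5505, 0.0573, 0.0517]
eef_rot: [-180.0, -0.0, 174.5]
contact_force: [-0.5, 0.0, -0.4]
gripper_width: 0.0277
gripper_force: 12.0
```

Call:
play_rows(
  rows=[
    {"slide": [0, 0, 0.008], "delta_rot": [0, 0, 0], "fingers": -1},
    {"slide": [0, 0, 0], "delta_rot": [0, 0, 0], "fingers": -1},
  ],
)

```text
time_s: 9.68
tcp_pos: [0.551, 0.0572, 0.0512]
eef_rot: [-180.0, 0.0, 174.6]
contact_force: [-0.3, -1.2, 5.1]
gripper_width: 0.0278
gripper_force: 12.0
```

The vial touched the pocket floor, so I release it and rise.

Call:
play_rows(
  rows=[
    {"slide": [0, 0, 0], "delta_rot": [0, 0, 0], "fingers": 0.2},
    {"slide": [0, 0, 0], "delta_rot": [0, 0, 0], "fingers": 0.2},
    {"slide": [0, 0, 0], "delta_rot": [0, 0, 0], "fingers": 0.2},
    {"slide": [0, 0, -0.1], "delta_rot": [0, 0, 0], "fingers": 0.2},
    {"slide": [0, 0, -0.2], "delta_rot": [0, 0, 0], "fingers": 0.2},
    {"slide": [0, 0, -0.3], "delta_rot": [0, 0, 0], "fingers": 0.2},
    {"slide": [0, 0, -0.3], "delta_rot": [0, 0, 0], "fingers": 0.2},
    {"slide": [0, 0, -0.1], "delta_rot": [0, 0, 0], "fingers": 0.2},
  ],
)

```text
time_s: 10.68
tcp_pos: [0.552, 0.0577, 0.2049]
eef_rot: [179.9, 0.3, 174.6]
contact_force: [0.5, 0.3, 0.0]
gripper_width: 0.0524
gripper_force: 0.0
```

```bash
python3 - <<'E'
from h import *
im,m=snap('wrist','w4.png');togo([.42,.07,.2])
cv2.imwrite('pics/w4c.png',cv2.resize(im[100:330,140:500],None,fx=2,fy=2))
E
```

```text
t 10.72 tcp [0.5521 0.0577 0.2054] rpy [179.85   0.33 174.56] F [-0.1  0.5  1.6] w 0.0526 | to go, units of .15: [ 0.885 -0.002  0.031]
```

View pics/w4c.png

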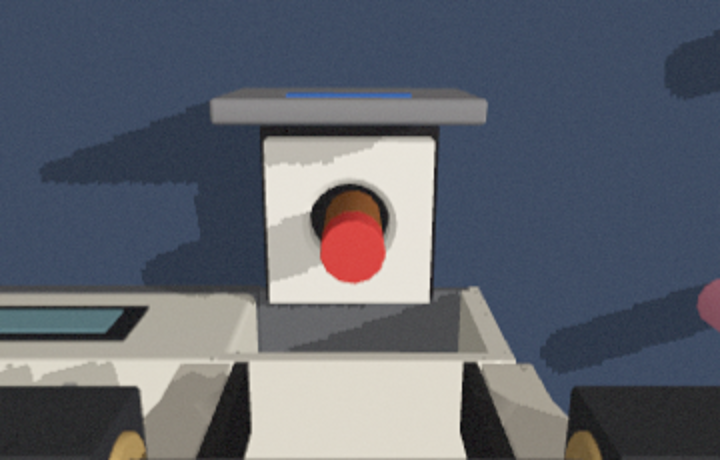

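The vial stands in the pocket (crop (350,230)). Next I go in front of the panel with the fingers shut.

Call:
play_rows(
  rows=[
    {"slide": [0.3, 0, 0], "delta_rot": [0, 0, 0], "fingers": -1},
    {"slide": [0.4, 0, 0], "delta_rot": [0, 0, 0], "fingers": -1},
    {"slide": [0, 0, 0.2], "delta_rot": [0, 0, 0], "fingers": -1},
    {"slide": [0, 0, 0.25], "delta_rot": [0, 0, 0], "fingers": -1},
    {"slide": [0, 0, 0.25], "delta_rot": [0, 0, 0], "fingers": -1},
    {"slide": [0, 0, 0.2], "delta_rot": [0, 0, 0], "fingers": -1},
    {"slide": [0, 0, 0.1], "delta_rot": [0, 0, 0], "fingers": -1},
    {"slide": [0, 0, 0], "delta_rot": [0, 0, 0], "fingers": -1},
  ],
)

```text
time_s: 11.72
tcp_pos: [0.4447, 0.0665, 0.0492]
eef_rot: [-179.9, -0.2, 174.5]
contact_force: [0.3, -0.4, 0.5]
gripper_width: 0.0003
gripper_force: 0.0
```

```bash
python3 - <<'E'
from h import *
x=np.array([.9954,-.0958,0]);f=np.array([.4872,.063,.055])
print('panel');togo(f);print('panel home');togo(f+.0955*x)
E
```

```text
panel
t 11.72 tcp [0.4447 0.0665 0.0492] rpy [-179.87   -0.18  174.52] F [ 0.3 -0.4  0.5] w 0.0003 | to go, units of .15: [-0.284  0.004 -0.04 ]
panel home
t 11.72 tcp [0.4447 0.0665 0.0492] rpy [-179.87   -0.18  174.52] F [ 0.3 -0.4  0.5] w 0.0003 | to go, units of .15: [-0.921  0.003 -0.042]
```

Call:
play_rows(
  rows=[
    {"slide": [-0.1, 0, -0.03], "delta_rot": [0, 0, 0], "fingers": -1},
    {"slide": [-0.06, 0, 0], "delta_rot": [0, 0, 0], "fingers": -1},
    {"slide": [-0.05, 0, 0], "delta_rot": [0, 0, 0], "fingers": -1},
    {"slide": [-0.05, 0, 0], "delta_rot": [0, 0, 0], "fingers": -1},
    {"slide": [-0.07, 0, 0], "delta_rot": [0, 0, 0], "fingers": -1},
    {"slide": [-0.07, 0, 0], "delta_rot": [0, 0, 0], "fingers": -1},
    {"slide": [-0.07, 0, 0], "delta_rot": [0, 0, 0], "fingers": -1},
    {"slide": [-0.07, 0, 0], "delta_rot": [0, 0, 0], "fingers": -1},
  ],
)

```text
time_s: 12.72
tcp_pos: [0.5272, 0.0594, 0.055]
eef_rot: [-180.0, -0.0, 174.5]
contact_force: [-1.8, -0.3, 0.8]
gripper_width: 0.0006
gripper_force: 0.9
```

Call:
play_rows(
  rows=[
    {"slide": [-0.07, 0, 0], "delta_rot": [0, 0, 0], "fingers": -1},
    {"slide": [-0.07, 0, 0], "delta_rot": [0, 0, 0], "fingers": -1},
    {"slide": [-0.06, 0, 0], "delta_rot": [0, 0, 0], "fingers": -1},
    {"slide": [-0.04, 0, 0], "delta_rot": [0, 0, 0], "fingers": -1},
    {"slide": [0, 0, 0], "delta_rot": [0, 0, 0], "fingers": -1},
  ],
)

```text
time_s: 13.35
tcp_pos: [0.5634, 0.0564, 0.0552]
eef_rot: [180.0, 0.1, 174.5]
contact_force: [0.2, 1.0, -0.1]
gripper_width: 0.0006
gripper_force: 0.0
```

```bash
python3 - <<'E'
from h import *
x=np.array([.9954,-.0958,0]);f=np.array([.4872,.063,.055])
togo(f+.0955*x)
E
```

```text
t 13.35 tcp [0.5634 0.0564 0.0552] rpy [1.7997e+02 6.0000e-02 1.7453e+02] F [ 0.2  1.  -0.1] w 0.0006 | to go, units of .15: [-0.127 -0.005  0.001]
```

Call:
play_rows(
  rows=[
    {"slide": [-0.02, 0, 0], "delta_rot": [0, 0, 0], "fingers": -1},
    {"slide": [-0.02, 0, 0], "delta_rot": [0, 0, 0], "fingers": -1},
    {"slide": [0, 0, 0], "delta_rot": [0, 0, 0], "fingers": -1},
  ],
)

```text
time_s: 13.72
tcp_pos: [0.5688, 0.0557, 0.0552]
eef_rot: [180.0, 0.0, 174.5]
contact_force: [0.1, -0.8, 0.4]
gripper_width: 0.0
gripper_force: 0.0
```

Call:
play_rows(
  rows=[
    {"slide": [-0.01, 0, 0], "delta_rot": [0, 0, 0], "fingers": -1},
    {"slide": [-0.01, 0, 0], "delta_rot": [0, 0, 0], "fingers": -1},
  ],
)

```text
time_s: 13.98
tcp_pos: [0.5708, 0.0553, 0.0551]
eef_rot: [-180.0, -0.1, 174.5]
contact_force: [-6.7, 2.5, 3.9]
gripper_width: 0.0004
gripper_force: 3.8
```

Call:
play_rows(
  rows=[
    {"slide": [-0.008, 0, 0], "delta_rot": [0, 0, 0], "fingers": -1},
    {"slide": [0, 0, 0], "delta_rot": [0, 0, 0], "fingers": -1},
  ],
)

```text
time_s: 14.22
tcp_pos: [0.5707, 0.0551, 0.0548]
eef_rot: [-180.0, -0.2, 174.5]
contact_force: [-8.2, 3.8, 4.2]
gripper_width: 0.0007
gripper_force: 4.3
```

Call:
play_rows(
  rows=[
    {"slide": [-0.01, 0, 0], "delta_rot": [0, 0, 0], "fingers": -1},
    {"slide": [0, 0, 0], "delta_rot": [0, 0, 0], "fingers": -1},
    {"slide": [0, 0, 0], "delta_rot": [0, 0, 0], "fingers": -1},
  ],
)

```text
time_s: 14.6
tcp_pos: [0.5707, 0.0549, 0.0546]
eef_rot: [-179.9, -0.3, 174.5]
contact_force: [-13.3, 5.1, 8.2]
gripper_width: 0.0006
gripper_force: 7.1
```

Call:
play_rows(
  rows=[
    {"slide": [0.1, 0, 0], "delta_rot": [0, 0, 0], "fingers": -1},
    {"slide": [0.3, 0, 0], "delta_rot": [0, 0, 0], "fingers": -1},
    {"slide": [0.1, 0, -0.3], "delta_rot": [0, 0, 0], "fingers": -1},
    {"slide": [0, 0, -0.4], "delta_rot": [0, 0, 0], "fingers": -0.1},
    {"slide": [-0.1, -0.2, -0.3], "delta_rot": [0, 0, 0], "fingers": -0.1},
    {"slide": [-0.2, -0.3, 0], "delta_rot": [0, 0, 0], "fingers": -0.1},
    {"slide": [-0.2, -0.3, 0], "delta_rot": [0, 0, 0], "fingers": -0.1},
    {"slide": [0, 0, 0], "delta_rot": [0, 0, 0], "fingers": -0.1},
  ],
)

```text
time_s: 15.6
tcp_pos: [0.5636, -0.0673, 0.2048]
eef_rot: [-180.0, 0.0, 174.3]
contact_force: [-0.8, 1.7, -1.0]
gripper_width: 0.0388
gripper_force: 0.0
```

```bash
python3 - <<'E'
from h import *
im,m=snap('wrist','w5.png');togo([.656,-.09,.25])
cv2.imwrite('pics/w5c.png',cv2.resize(im[120:345,180:460],None,fx=2.6,fy=2.6,interpolation=cv2.INTER_CUBIC))
E
```

```text
t 15.65 tcp [ 0.5628 -0.066   0.2047] rpy [-179.99    0.    174.35] F [-0.1  0.5  0.4] w 0.039 | to go, units of .15: [-0.634 -0.098 -0.302]
```

View pics/w5c.png

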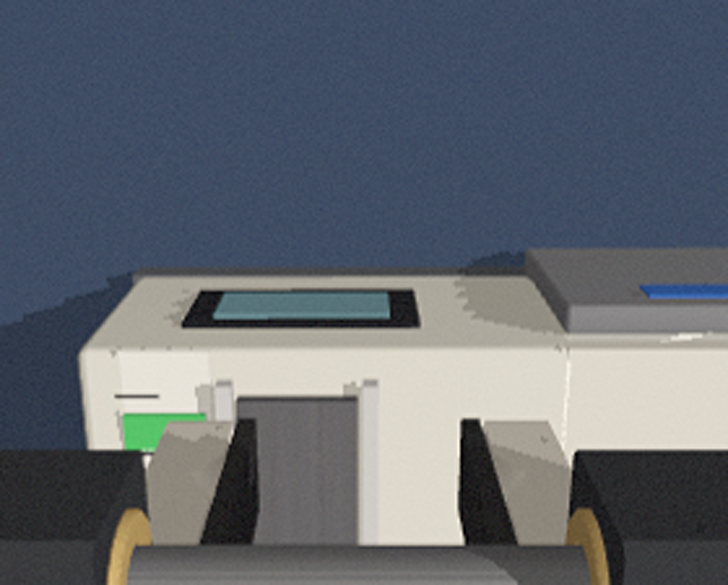

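Drawer front is flush with the instrument face (crop (570,335)); green band at (163,432). I move above the grip and measure it.

Call:
play_rows(
  rows=[
    {"slide": [-0.15, -0.05, -0.2], "delta_rot": [0, 0, 0], "fingers": -0.1},
    {"slide": [-0.25, -0.05, -0.2], "delta_rot": [0, 0, 0], "fingers": -0.1},
    {"slide": [-0.23, 0, 0], "delta_rot": [0, 0, 0], "fingers": -0.1},
    {"slide": [0, 0, 0], "delta_rot": [0, 0, 0], "fingers": -0.1},
    {"slide": [0, 0, 0], "delta_rot": [0, 0, 0], "fingers": -0.1},
  ],
)

```text
time_s: 16.27
tcp_pos: [0.6546, -0.0875, 0.2647]
eef_rot: [-180.0, -0.0, 174.6]
contact_force: [0.1, -0.1, -0.1]
gripper_width: 0.0394
gripper_force: 0.0
```

```bash
python3 - <<'E'
from h import *
im,m=snap('wrist','w6.png');togo([.66,-.093,.108])
cv2.imwrite('pics/w6c.png',cv2.resize(im[100:325,180:460],None,fx=2.6,fy=2.6,interpolation=cv2.INTER_CUBIC))
i5,m5=load('w5.png');print('slide ctr',ray(m5,[(237/2.6+180,273.8),(358/2.6+180,273.8)],.1).mean(0))
E
```

```text
t 16.32 tcp [ 0.6546 -0.0876  0.2651] rpy [-1.8000e+02 -2.0000e-02  1.7458e+02] F [-0.2 -0.9 -0.4] w 0.0395 | to go, units of .15: [-0.04  -0.033  1.047]
slide ctr [ 0.59422084 -0.0883065   0.1       ]
```

View pics/w6c.png

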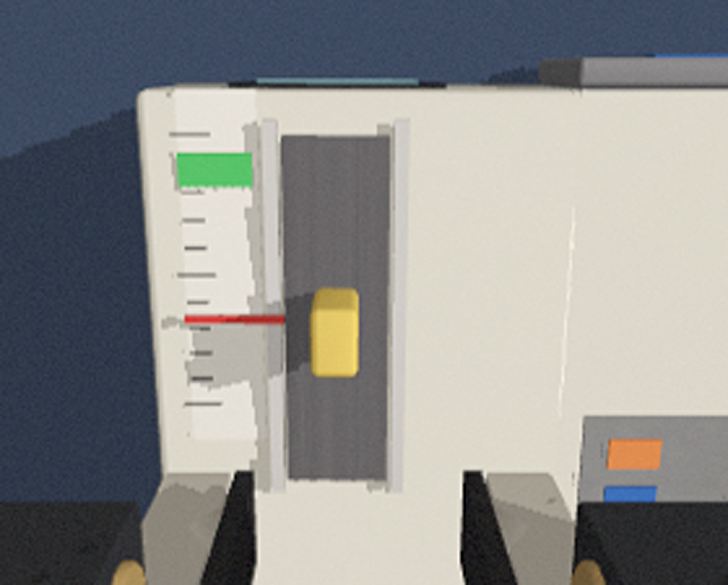

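Grip top at crop (335,340), pointer at (235,320), green band at (215,170).

```bash
python3 - <<'E'
from h import *
im,m=load('w6.png');s=lambda p:(p[0]/2.6+180-.3,p[1]/2.6+100-.3)
x=np.array([.9954,-.0958,0]);y=np.array([.0958,.9954,0])
P=ray(m,[s((235,320))],.102)[0];G=ray(m,[s((215,170))],.097)[0];B=ray(m,[s((335,377))],.135)[0];Fb=ray(m,[s((335,289))],.102)[0]
hy=ray(m,[s((312,355)),s((358,355))],.135);print('width',hy)
print('ptr x',P@x,'green',G@x,'grip back top',B@x,B,'lat',B@y,hy.mean(0)@y,'draw',(P-G)@x)
ge=ray(m,[s((215,152)),s((215,187))],.097)@x;print('green edges',ge,ge.mean())
xx=P@x;yy=hy.mean(0)@y;g=xx*x+yy*y;print(g);togo([g[0],g[1],.108])
E
```

```text
width [[ 0.6614884  -0.10258436  0.135     ]
 [ 0.66293493 -0.0874652   0.135     ]]
ptr x 0.6652932402304841 green 0.6121301062646262 grip back top 0.6759398606546845 [ 0.66984238 -0.09581166  0.135     ] lat -0.03120002647033838 -0.03114779143278369 draw 0.05316313396585788
green edges [0.60594772 0.61803722] 0.6119924701309021
[ 0.65924893 -0.0947396   0.        ]
t 16.32 tcp [ 0.6546 -0.0876  0.2651] rpy [-1.8000e+02 -2.0000e-02  1.7458e+02] F [-0.2 -0.9 -0.4] w 0.0395 | to go, units of .15: [-0.036 -0.045  1.047]
```

Call:
play_rows(
  rows=[
    {"slide": [-0.034, -0.045, 0.1], "delta_rot": [0, 0, 0], "fingers": -0.1},
    {"slide": [0, 0, 0.2], "delta_rot": [0, 0, 0], "fingers": -0.1},
    {"slide": [0, 0, 0.25], "delta_rot": [0, 0, 0], "fingers": -0.1},
    {"slide": [0, 0, 0.2], "delta_rot": [0, 0, 0], "fingers": -0.1},
    {"slide": [0, 0, 0.15], "delta_rot": [0, 0, 0], "fingers": -0.1},
    {"slide": [0, 0, 0.1], "delta_rot": [0, 0, 0], "fingers": -0.1},
    {"slide": [0, 0, 0.04], "delta_rot": [0, 0, 0], "fingers": -0.1},
    {"slide": [0, 0, 0], "delta_rot": [0, 0, 0], "fingers": -0.1},
  ],
)

```text
time_s: 17.32
tcp_pos: [0.6599, -0.0956, 0.1092]
eef_rot: [-180.0, 0.0, 174.5]
contact_force: [-0.3, 0.8, -0.1]
gripper_width: 0.0395
gripper_force: 0.0
```

Call:
play_rows(
  rows=[
    {"slide": [0, 0, 0], "delta_rot": [0, 0, 0], "fingers": -0.5},
    {"slide": [0, 0, 0], "delta_rot": [0, 0, 0], "fingers": -1},
    {"slide": [0, 0, 0], "delta_rot": [0, 0, 0], "fingers": -1},
    {"slide": [0, 0, 0], "delta_rot": [0, 0, 0], "fingers": -1},
  ],
  squeeze=40,
)

```text
time_s: 17.82
tcp_pos: [0.66, -0.0961, 0.1097]
eef_rot: [-180.0, 0.0, 174.5]
contact_force: [0.1, -2.9, 2.4]
gripper_width: 0.0158
gripper_force: 40.0
```

Call:
play_rows(
  rows=[
    {"slide": [0.03, 0, 0], "delta_rot": [0, 0, 0], "fingers": -1},
    {"slide": [0.06, 0, 0], "delta_rot": [0, 0, 0], "fingers": -1},
    {"slide": [0.06, 0, 0], "delta_rot": [0, 0, 0], "fingers": -1},
    {"slide": [0.06, 0, 0], "delta_rot": [0, 0, 0], "fingers": -1},
    {"slide": [0.06, 0, 0], "delta_rot": [0, 0, 0], "fingers": -1},
    {"slide": [0.06, 0, 0], "delta_rot": [0, 0, 0], "fingers": -1},
    {"slide": [0.025, 0, 0], "delta_rot": [0, 0, 0], "fingers": -1},
    {"slide": [0, 0, 0], "delta_rot": [0, 0, 0], "fingers": -1},
  ],
)

```text
time_s: 18.82
tcp_pos: [0.6088, -0.0911, 0.1097]
eef_rot: [-180.0, 0.2, 174.6]
contact_force: [8.0, -7.5, -4.9]
gripper_width: 0.0154
gripper_force: 40.0
```

```bash
python3 - <<'E'
from h import *
im,m=snap('top','top1.png');togo([.66-.0532*.9954,-.096+.0532*.0958,.1097])
im2,m2=snap('wrist','w7.png');s,_=snap('side','side1.png')
a=cv2.resize(im[130:270,260:400],(560,560),interpolation=cv2.INTER_CUBIC)
b=cv2.resize(s[170:310,200:350],(600,560),interpolation=cv2.INTER_CUBIC);w=cv2.resize(im2[150:345,180:460],(800,560))
cv2.imwrite('pics/fin.png',cv2.resize(np.hstack([a,b,w]),(800,230),interpolation=cv2.INTER_AREA))
cv2.imwrite('pics/fin.png',np.vstack([cv2.resize(np.hstack([a,b]),(800,386)),cv2.resize(im2[200:345,160:460],(440,213)).__class__((213,800,3),dtype='uint8')*0+cv2.copyMakeBorder(cv2.resize(im2[200:345,160:460],(440,213)),0,0,0,360,cv2.BORDER_CONSTANT)]))
E
```

```text
t 18.88 tcp [ 0.6089 -0.0911  0.1097] rpy [-179.98    0.24  174.55] F [ 7.9 -7.  -4.6] w 0.0159 | to go, units of .15: [ 0.012 -0.    -0.   ]
```

View pics/fin.png

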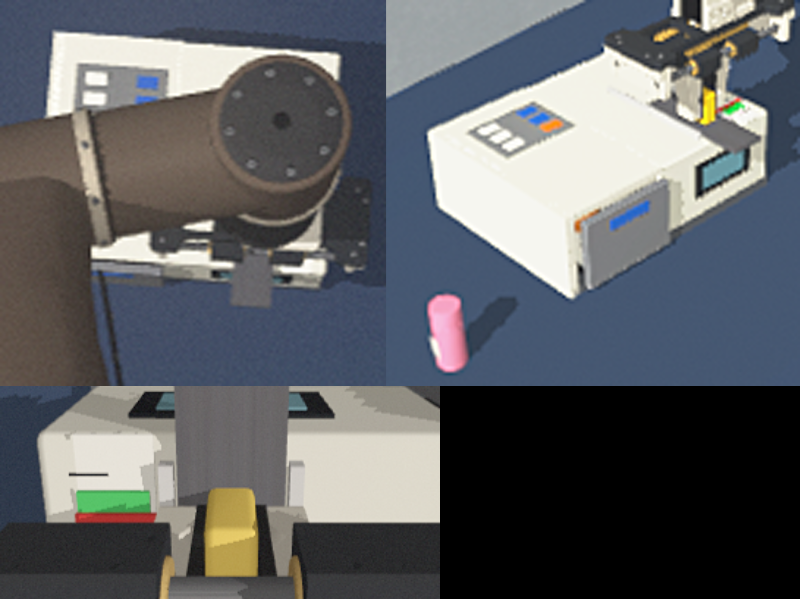

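Drawer is home (side view). In the wrist view the pointer (115,518) is next to the green band (113,500). I compute the offset.

```bash
python3 - <<'E'
from h import *
im,m=load('w7.png');x=np.array([.9954,-.0958,0])
u=160+115*300/440
h=cv2.cvtColor(im,cv2.COLOR_BGR2HSV)
for v in range(262,298): print(v,h[v,int(u)].tolist(),round(float(ray(m,[(u,v)],.097)[0]@x),4),round(float(ray(m,[(u,v)],.102)[0]@x),4))
# expected pointer / band px from earlier measurement
E
```

```text
262 [23, 13, 231] 0.6005 0.5985
263 [21, 14, 230] 0.6011 0.599
264 [19, 15, 231] 0.6016 0.5996
265 [21, 14, 231] 0.6022 0.6001
266 [24, 15, 231] 0.6027 0.6007
267 [19, 15, 231] 0.6033 0.6012
268 [21, 14, 231] 0.6039 0.6018
269 [18, 16, 236] 0.6044 0.6023
270 [28, 17, 215] 0.605 0.6029
271 [65, 124, 161] 0.6056 0.6034
272 [65, 154, 176] 0.6061 0.604
273 [65, 144, 197] 0.6067 0.6045
274 [65, 142, 198] 0.6073 0.6051
275 [65, 141, 197] 0.6079 0.6056
276 [65, 143, 194] 0.6084 0.6062
277 [65, 142, 196] 0.609 0.6067
278 [65, 143, 195] 0.6096 0.6073
279 [65, 139, 196] 0.6102 0.6079
280 [65, 142, 197] 0.6107 0.6084
281 [65, 145, 185] 0.6113 0.609
282 [65, 155, 148] 0.6119 0.6095
283 [66, 149, 156] 0.6125 0.6101
284 [65, 152, 154] 0.6131 0.6107
285 [60, 124, 144] 0.6136 0.6112
286 [15, 150, 114] 0.6142 0.6118
287 [0, 193, 151] 0.6148 0.6124
288 [1, 186, 169] 0.6154 0.6129
289 [1, 182, 172] 0.616 0.6135
290 [1, 184, 173] 0.6166 0.6141
291 [0, 184, 175] 0.6172 0.6147
292 [2, 188, 157] 0.6178 0.6152
293 [176, 85, 63] 0.6183 0.6158
294 [105, 26, 40] 0.6189 0.6164
295 [125, 29, 52] 0.6195 0.617
296 [120, 11, 46] 0.6201 0.6175
297 [120, 12, 43] 0.6207 0.6181
```

The pointer is about 2 mm behind the band centre, so I draw it out a little more.

Call:
play_rows(
  rows=[
    {"slide": [0.015, 0, 0], "delta_rot": [0, 0, 0], "fingers": -1},
    {"slide": [0, 0, 0], "delta_rot": [0, 0, 0], "fingers": -1},
    {"slide": [0, 0, 0], "delta_rot": [0, 0, 0], "fingers": -1},
    {"slide": [0, 0, 0], "delta_rot": [0, 0, 0], "fingers": -1},
  ],
)

```text
time_s: 19.48
tcp_pos: [0.6069, -0.0909, 0.1097]
eef_rot: [-180.0, 0.3, 174.6]
contact_force: [7.8, -5.7, -3.8]
gripper_width: 0.0158
gripper_force: 40.0
```

```bash
python3 - <<'E'
from h import *
im,m=snap('wrist','w8.png');x=np.array([.9954,-.0958,0]);u=238.4
togo([.66-.0532*.9954,-.096+.0532*.0958,.1097])
h=cv2.cvtColor(im,cv2.COLOR_BGR2HSV)[240:310,int(u)]
g=[v+240 for v in range(70) if 50<h[v,0]<75 and h[v,1]>100];p=[v+240 for v in range(70) if (h[v,0]<6 or h[v,0]>177) and h[v,1]>130]
print('band rows',g[0],g[-1],'ptr',p[0],p[-1],'band front',ray(m,[(u,g[0]-.5)],.097)@x,'ptr',ray(m,[(u,p[0]-.5),(u,p[-1]+.5)],.102)@x)
E
```

```text
t 19.52 tcp [ 0.6069 -0.0909  0.1097] rpy [-179.98    0.26  174.55] F [ 7.8 -6.5 -3.9] w 0.0158 | to go, units of .15: [-0.001 -0.     0.   ]
band rows 275 285 ptr 287 292 band front [0.60559192] ptr [0.61011655 0.61354646]
```

```bash
python3 -c "
from plant import r
print(r.close_job())"
```

```text
the job is handed in; nothing more can be done
None
```

The red-capped vial was lowered upright into the pocket, the drawer was pushed home to its stop, and the job was handed in with the gripper holding the shutter grip. The last picture put the pointer about 0.2 mm from the centre of the green band.

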